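# Feed the sample cassettes into the spectrometer's loader

## Robot

A 7-joint arm with a two-finger parallel gripper is mounted at the origin on the work surface. World frame = base frame: x ahead of the robot, y to its left, z up, the work surface at z = 0. Lengths are in m, angles in rad, forces in N, time in s.
With the tool pointing down it reaches from about 0.4 to 0.85 m from the base axis. Payload 6.9 kg.
Tool frame: the origin (TCP) lies midway between the tips of the shut fingers; the grasp point (between the pads) lies behind it (ctrl.pinch_z is the z of the grasp point in the tool frame, in m); z points along the fingers, y is the line along which they close (so a half turn about z gives the same grasp; the last joint's range is limited). The gripper opens to 85 mm and grips with 20 to 120 N. Pads are 22 mm wide; open, the fingers measure 114 mm over their backs; the gripper's body (76 mm by 85 mm) begins 54 mm behind the grasp point. The pads swing forward as they close: fully open they stand 13 mm farther back than shut.
Start: joints at [1.28, 0.507, -0.238, 1.5, 0.126, 1.149, -0.155], TCP at [0.241, -0.577, 0.231] pointing down, gripper open.
Joint ranges: [-3.08, 3.08], [-0.24, 2.05], [-1.43, 1.35], [0, 2.5], [-1.52, 4.66], [0.17, 1.96], [-2.89, 2.89]. Speed limits (rad/s): [2.39, 2.39, 3.14, 3.14, 3.14, 3.14, 3.14].

## Interface

Orientations are given as a unit quaternion [w, x, y, z].
In Python, from station import ctrl, get_state, vision, ticket, models gives the robot as it stands. Calls block until the motion is done:
- ctrl.movep(position, orientation): joint-space move of the TCP to a pose.
- ctrl.movel(position, frame=None, max_speed=0.15): straight line of the TCP; frame=None keeps the orientation; max_speed is the mean speed in m/s.
- ctrl.set_joints(angles): joint-space move.
- ctrl.ungrasp() and ctrl.close_gripper(force=None): open the fingers fully, or close them until they stop; force is the grip in N (None keeps the last).
- ctrl.pause(seconds).
- ctrl.ik(position, orientation): joint angles nearest the present ones, or None.
- get_state(): the state.
- vision.grab_frame(name): name is "scene" or "top" or "wrist"; returns (picture, depth): 420x560x3 uint8, blue, green, red; 420x560 float32, m along the optical axis (not along the pixel's ray), 0 where there is no reading.
- vision.camera_info(name): a dict with "mtx" (3x3 intrinsics, pixels), "R" (3x3) and "t" (3): a world point X has camera coordinates R X + t; the wrist camera has in their place "hand_eye" (4x4, takes a point from camera to tool coordinates, whose origin is the TCP and whose axes are the flange's). Camera axes: x right, y down, z forward; pixel columns grow to the right and rows downward; lengths in m; the calibration is good to about 2 mm. A picture is of the moment at which its call begins: read the wrist's pose just before it. camera_info takes no time and is no camera call.
A pose or a line that the arm cannot do raises ctrl.Unreachable and nothing moves.
- ticket.close_job(): hands the job in; it is judged then, once.
Trained networks look in the newest picture that a camera, given by its name, has taken for a name from the list of things; names that differ only in an ending like _2 or _b are one class to them, and where a whole thing is asked for, a point or a joint stands for the part that bears it (a point fixed in the world has none). Each returns a list of dicts, best first, with "p" (0 to 1); they miss things now and then, are a little off and sometimes report something else, mostly with a low value. They report only what shows in the picture. A call takes as long as a camera call. They do not tell look-alikes from the thing itself.
- models.recognise(camera, target): "point" ([column, row] in pixels, amid what is visible of it).
- models.masks_of(camera, target): "mask" (420x560 bool, what is visible of it) and "point" ([column, row] in pixels, amid what is visible of it).
The state is a dict: "time": time; "qpos": joint angles; "qd": joint speeds; "tau": joint torques, N m; "tcp_pos": TCP position; "eef_rot": TCP orientation; "contact_force": force on the tool from outside, world axes, zero at the start; "wrist_torque": the same for the moment, N m; "width": finger opening in m; "gripper_force": force on a finger pad.
Only numpy, scipy, OpenCV 4.12 (cv2) and the standard library are available. Lean on these libraries where they do the work, as an engineer would, in place of code of your own. Each camera call takes 0.05 s, during which the arm holds its last target. There are 200 camera calls.

## Task

Take the parking block off the loader's rail and stand it aside on the bench. Then feed in every sample cassette from the mat, one at a time: set it on the rail in front of the tunnel and push the sprung plunger fully home so that the cassette goes right inside, then let the plunger come back. When all the cassettes are in, stand the parking block back upright on the rail between plunger and tunnel, and leave the jar, the beaker and the computer mouse where they are.

Things in the scene. Friction and masses are not known exactly. Their poses are not given: they have to be found in the camera images.
- load (a point): Loading place of the sample loader, a fixed low white machine: middle of the top of its bare steel rail, 28 mm wide, 38 mm above the bench. Axes: x along the rail, away from the robot, into the tunnel; y across, left; z up. In x the pusher face rests at -36 mm, the tunnel begins at +33 mm. Base plate: 76 mm wide, 10 mm high, x -158 to +252 mm. Guide block: 39 mm wide, 71 mm high, x -74 to -54 mm.
- mouth (a point): Middle of the tunnel's mouth, at its floor (level with the rail), 33 mm ahead of the loading place. 68 mm wide at the mouth, narrowing over 40 mm to a lane 48 mm wide, 43 mm high inside, 185 mm deep, with clear plastic walls and roof (roof top 85 mm above the bench). Cassettes pushed in stand in line; each pushes on those before it. Axes as the loading place's.
- pad (a point): Middle of the rear face (towards the robot) of the grey push pad of the loader's plunger: upright, 56 mm wide across the rail, 46 mm high (29 to 75 mm above the bench; this point at 52 mm), 12 mm thick. Pushed level along the loading place's x; at rest it is 164 mm behind the loading place on the rail's line. Same axes.
- plunger (a joint): Travel of the sprung plunger in m: 0 at rest, 0.078 fully home (hard stop). Its pusher (34 mm wide) moves with the pad, its face from -36 to +42 mm about the loading place. It takes about 3 N to start and 11 N at the end of the stroke; it springs back when let go.
- block_centre (a point): Middle (20 mm above its foot) of the loose grey plastic parking block, about 0.12 kg: foot plate 34 x 50 x 10 mm (x, y, z) with an upright ridge 30 x 16 x 30 mm on it, the grip, 16 mm thick along the block's y; 40 mm high in all. Starts standing on the rail near the loading place, ridge along the rail; it blocks the plunger. z is up when it stands.
- cassette1_centre (a point): Centre of a loose square aluminium sample cassette, 40 x 40 x 26 mm (x, y, z of its own axes), about 0.1 kg, with a round steel disc set in both faces; lies flat on the mat (centre 13 mm above its foot) at the start. Three or all four are present; absent ones read None. Either face may be up, and it also passes the tunnel on edge.
- cassette2_centre (a point): Centre of another, identical loose square aluminium sample cassette, 40 x 40 x 26 mm (x, y, z of its own axes), about 0.1 kg, with a round steel disc set in both faces; lies flat on the mat (centre 13 mm above its foot) at the start. Three or all four are present; absent ones read None. Either face may be up, and it also passes the tunnel on edge.
- cassette3_centre (a point): Centre of another, identical loose square aluminium sample cassette, 40 x 40 x 26 mm (x, y, z of its own axes), about 0.1 kg, with a round steel disc set in both faces; lies flat on the mat (centre 13 mm above its foot) at the start. Three or all four are present; absent ones read None. Either face may be up, and it also passes the tunnel on edge.
- cassette4_centre (a point): Centre of another, identical loose square aluminium sample cassette, 40 x 40 x 26 mm (x, y, z of its own axes), about 0.1 kg, with a round steel disc set in both faces; lies flat on the mat (centre 13 mm above its foot) at the start. Three or all four are present; absent ones read None. Either face may be up, and it also passes the tunnel on edge.
- mat: Thin fixed blue mat, 240 x 240 mm, 3 mm thick, on which the cassettes start, at one side of the loader (left or right); its origin is on the bench, 80 mm ahead (own +x) of the mat's middle.
- bottle: Bystander: closed jar 56 mm across, 78 mm high, origin at the middle of its foot. Leave alone.
- beaker: Bystander: glass beaker 64 mm across, 75 mm high, origin at the middle of its foot. Leave alone.
- mouse: Bystander: grey computer mouse 100 x 58 x 28 mm, origin at the middle of its foot. Leave alone.
Mind the look-alikes: they are no part of the job. Leave any brown, pink or yellow look-alike of the part that bears cassette3_centre alone.

How it is judged:
On the way, in this order (a step that is already met when the one before it is completed fails the run):
1. the parking block has been taken off the rail (horizontal distance between block_centre and load above 0.06 m), for 0.2 s.
2. the plunger is pushed fully home with a cassette going into the tunnel (value of joint plunger above 0.072 m and ((x of cassette1_centre in the frame of load between 0.045 and 0.21 m and y of cassette1_centre in the frame of load between -0.02 and 0.02 m) or (x of cassette2_centre in the frame of load between 0.045 and 0.21 m and y of cassette2_centre in the frame of load between -0.02 and 0.02 m) or (x of cassette3_centre in the frame of load between 0.045 and 0.21 m and y of cassette3_centre in the frame of load between -0.02 and 0.02 m) or (x of cassette4_centre in the frame of load between 0.045 and 0.21 m and y of cassette4_centre in the frame of load between -0.02 and 0.02 m))), for 0.05 s.
3. all cassettes are inside the tunnel, the plunger is back, and the block is still off the rail ((x of cassette1_centre in the frame of load above 0.056 m or (x of cassette1_centre in the frame of load above 0.049 m and angle between cassette1_centre's own z axis and vertical between 0.8 and 2.3 rad)) and y of cassette1_centre in the frame of load between -0.02 and 0.02 m and z of cassette1_centre in the frame of load between 0.005 and 0.035 m and (x of cassette2_centre in the frame of load above 0.056 m or (x of cassette2_centre in the frame of load above 0.049 m and angle between cassette2_centre's own z axis and vertical between 0.8 and 2.3 rad)) and y of cassette2_centre in the frame of load between -0.02 and 0.02 m and z of cassette2_centre in the frame of load between 0.005 and 0.035 m and (x of cassette3_centre in the frame of load above 0.056 m or (x of cassette3_centre in the frame of load above 0.049 m and angle between cassette3_centre's own z axis and vertical between 0.8 and 2.3 rad)) and y of cassette3_centre in the frame of load between -0.02 and 0.02 m and z of cassette3_centre in the frame of load between 0.005 and 0.035 m and (x of cassette4_centre in the frame of load above 0.056 m or (x of cassette4_centre in the frame of load above 0.049 m and angle between cassette4_centre's own z axis and vertical between 0.8 and 2.3 rad)) and y of cassette4_centre in the frame of load between -0.02 and 0.02 m and z of cassette4_centre in the frame of load between 0.005 and 0.035 m and value of joint plunger below 0.005 m and horizontal distance between block_centre and load above 0.06 m), for 0.2 s.
At the end, for the whole second after the job is handed in: Every cassette present is in the tunnel, centre at least 56 mm (49 if on edge) beyond the loading place (a full push leaves 62, or 55); the plunger is back (under 5 mm); the block stands upright (0.12 rad) and still on the rail, its middle within 20 mm along and 14 mm across of the loading place ((x of cassette1_centre in the frame of load above 0.056 m or (x of cassette1_centre in the frame of load above 0.049 m and angle between cassette1_centre's own z axis and vertical between 0.8 and 2.3 rad)) and y of cassette1_centre in the frame of load between -0.02 and 0.02 m and z of cassette1_centre in the frame of load between 0.005 and 0.035 m and (x of cassette2_centre in the frame of load above 0.056 m or (x of cassette2_centre in the frame of load above 0.049 m and angle between cassette2_centre's own z axis and vertical between 0.8 and 2.3 rad)) and y of cassette2_centre in the frame of load between -0.02 and 0.02 m and z of cassette2_centre in the frame of load between 0.005 and 0.035 m and (x of cassette3_centre in the frame of load above 0.056 m or (x of cassette3_centre in the frame of load above 0.049 m and angle between cassette3_centre's own z axis and vertical between 0.8 and 2.3 rad)) and y of cassette3_centre in the frame of load between -0.02 and 0.02 m and z of cassette3_centre in the frame of load between 0.005 and 0.035 m and (x of cassette4_centre in the frame of load above 0.056 m or (x of cassette4_centre in the frame of load above 0.049 m and angle between cassette4_centre's own z axis and vertical between 0.8 and 2.3 rad)) and y of cassette4_centre in the frame of load between -0.02 and 0.02 m and z of cassette4_centre in the frame of load between 0.005 and 0.035 m and value of joint plunger below 0.005 m and x of block_centre in the frame of load between -0.02 and 0.02 m and y of block_centre in the frame of load between -0.014 and 0.014 m and z of block_centre in the frame of load between 0.015 and 0.025 m and angle between block_centre's own z axis and vertical below 0.12 rad and linear speed of block below 0.02 m/s); the robot touches nothing.
It fails at once if the bottle is moved by more than 3 cm (distance of bottle from where it was at the start of the episode above 0.03 m).
It fails at once if the beaker is moved by more than 3 cm (distance of beaker from where it was at the start of the episode above 0.03 m).
It fails at once if the mouse is moved by more than 3 cm (distance of mouse from where it was at the start of the episode above 0.03 m).
Of cassette1, cassette2, cassette3, cassette4 only 3 to 4 are there at a start; the rules pass over those that are not, and their reading is None.
At some moment in a run one of cassette1, cassette2, cassette3, cassette4 may be knocked a few centimetres aside while the robot is not near it.
Once in a run the grip may slacken for a moment while it holds something.
It also fails if it takes over 210 s, if anything falls off the work surface, if the arm or the gripper's body presses on something with over 40 N, if the wrist force passes 120 N, or if a joint passes its speed limit or range.

## Working session

There is one attempt and no reset: what is moved stays moved. The work goes in short steps, each a Python script; the robot and the scene stay as the last script left them, time stands still between calls to the robot, and variables do not carry over. Pictures are saved under pics/ and viewed, at most 14 in all, crops included, and the job is handed in when it is done.

```bash
ls; mkdir -p pics; python3 - <<'E'
from station import ctrl,get_state,vision,models
import cv2,numpy as np
print(ctrl.pinch_z,get_state())
for n in("scene","top"):
    im,d=vision.grab_frame(n);cv2.imwrite(f"pics/{n}0.png",im);np.savez(f"{n}0.npz",im=im,d=d)
    print(n,vision.camera_info(n))
    for t in("cassette1_centre","block_centre","pad","mat","mouse","bottle","beaker","load"):
        try: print(t,[(np.round(r["point"]).tolist(),round(r["p"],2)) for r in models.recognise(n,t)])
        except Exception as e: print(t,e)
print(vision.camera_info("wrist"))
E
```

```text
pics
-0.0187 {'time': 0.0, 'qpos': array([ 1.28047348,  0.50831028, -0.23750795,  1.50116281,  0.12567708,
        1.14888016, -0.1548338 ]), 'qd': array([ 1.82867008e-03, -1.76567207e-05,  1.57121238e-03, -1.83188083e-04,
        9.02330358e-04, -1.42928225e-03,  1.34248172e-04]), 'tau': array([ 3.92105621e-04, -6.20591784e+01, -2.18690224e+00, -2.49645263e+01,
        1.26038294e-02,  1.19639104e-02,  1.79517491e-05]), 'tcp_pos': array([ 0.24070889, -0.57623257,  0.23043584]), 'eef_rot': array([-8.67758682e-04,  9.80482646e-01,  1.96603646e-01, -1.86326173e-04]), 'contact_force': array([-0.05617813,  0.10233031,  0.46618517]), 'wrist_torque': array([ 0.00493305,  0.00014296, -0.00886518]), 'gripper_force': 0.0, 'width': 0.08502678302336825}
scene {'mtx': array([[520.90999286,   0.        , 282.71828444],
       [  0.        , 520.90999286, 212.38769444],
       [  0.        ,   0.        ,   1.        ]]), 'R': array([[ 0.70924029,  0.70495272,  0.00445707],
       [ 0.59270192, -0.59285986, -0.54518036],
       [-0.38168396,  0.38930559, -0.83830693]]), 't': array([-0.42658069, -0
[... 965 characters left out ...]
 0.2)]
mat [([354.0, 234.0], 0.82)]
mouse [([267.0, 289.0], 0.76), ([201.0, 173.0], 0.69)]
bottle [([438.0, 170.0], 0.61)]
beaker [([95.0, 182.0], 0.73)]
load [([200.0, 171.0], 0.66)]
{'mtx': array([[306.65576   ,   0.        , 278.19766157],
       [  0.        , 306.65576   , 212.34804907],
       [  0.        ,   0.        ,   1.        ]]), 'hand_eye': array([[-1.80341823e-04, -9.44693285e-01, -3.27955126e-01,
         8.33786782e-02],
       [ 9.99999424e-01, -5.17254832e-04,  9.40084247e-04,
         1.01269315e-03],
       [-1.05772765e-03, -3.27954767e-01,  9.44692835e-01,
        -1.43354429e-01],
       [ 0.00000000e+00,  0.00000000e+00,  0.00000000e+00,
         1.00000000e+00]])}
```

View pics/top0.png

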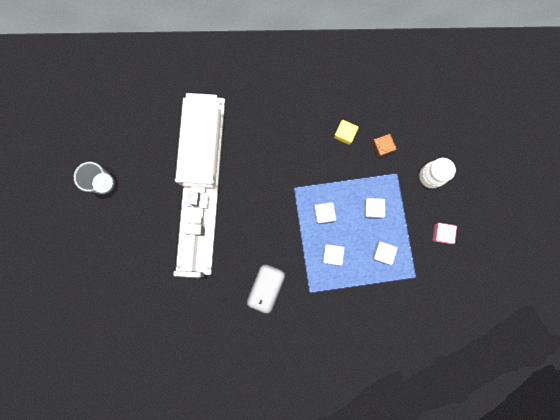

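View pics/scene0.png

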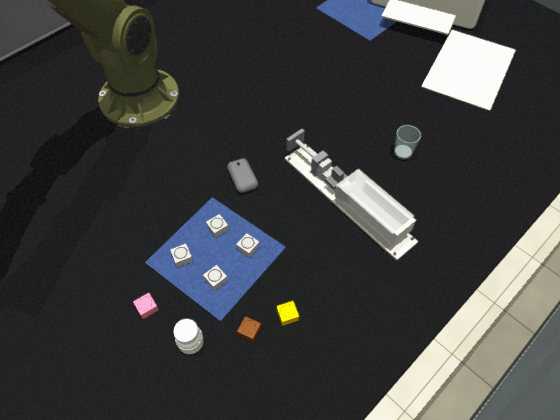

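The top view shows four pale cassettes on the mat, near (326,213), (375,208), (334,255) and (386,253). The loader runs from about (193,275) to (205,95), with the block near (197,199). The yellow, brown and pink look-alikes lie off the mat. Next I'll measure from depth.

```bash
cat > h.py <<'E'
from station import ctrl,get_state,vision,models,ticket
import cv2,numpy as np
from scipy.spatial.transform import Rotation as Ro
def cloud(n,d,pose=None):
    c=vision.camera_info(n);v,u=np.indices(d.shape);K=c["mtx"]
    P=np.stack([(u-K[0,2])/K[0,0]*d,(v-K[1,2])/K[1,1]*d,d],-1)
    if n=="wrist":
        H=c["hand_eye"];P=P@H[:3,:3].T+H[:3,3]
        p,q=pose;P=P@Ro.from_quat(q,scalar_first=True).as_matrix().T+p
    else: P=(P-c["t"])@c["R"]
    P[d<=0]=np.nan
    return P
def tops(P,zlo,zhi,box=None,minpx=40):
    """connected blobs of points between heights -> centre, minAreaRect"""
    m=(P[...,2]>zlo)&(P[...,2]<zhi)
    if box is not None: m&=(P[...,0]>box[0])&(P[...,0]<box[1])&(P[...,1]>box[2])&(P[...,1]<box[3])
    k,l,s,c=cv2.connectedComponentsWithStats(m.astype(np.uint8),connectivity=4)
    out=[]
    for i in range(1,k):
        if s[i,4]>=minpx:
            X=P[l==i];r=cv2.minAreaRect((X[:,:2]*1000).astype(np.float32))
            out.append(dict(c=np.array(r[0])/1000,wh=r[1],a=r[2],z=np.median(X[:,2]),n=s[i,4],px=c[i],mean=X.mean(0)))
    return out
E
python3 - <<'E'
from h import *
np.set_printoptions(precision=4,suppress=True)
for n in("top","scene"):
    f=np.load(n+"0.npz");P=cloud(n,f["d"]);np.save(n+"P.npy",P)
    print(n)
    b=P[250:300,300:400] if n=="top" else P[100:140,250:280]
    print("bench z",np.nanmedian(b[...,2]),np.nanstd(b[...,2]))
    for lo,hi in((.005,.2),(.02,.035),(.06,.1)):
        print(lo)
        for r in tops(P,lo,hi,(.2,.95,-.6,.6),25): print(r["c"],np.round(r["wh"]),round(r["a"],1),round(r["z"],4),r["n"],np.round(r["px"]),r["mean"])
E
```

```text
top
bench z 0.0014751781581299316 0.008475561795315199
0.005
[0.6744 0.1602] [ 80. 416.] 86.3 0.0723 6772 [198. 181.] [0.6709 0.1558 0.0545]
[ 0.7906 -0.1757] [40. 42.] 63.7 0.025 337 [345. 132.] [ 0.7879 -0.1742  0.0239]
[ 0.7575 -0.2616] [41. 41.] 19.6 0.0251 356 [383. 145.] [ 0.7553 -0.26    0.0237]
[ 0.6851 -0.3668] [52. 54.] 81.5 0.075 764 [436. 173.] [ 0.6812 -0.3612  0.061 ]
[0.6819 0.3859] [62. 63.] 0.5 0.0483 830 [ 92. 178.] [0.6838 0.3901 0.0464]
[ 0.6144 -0.2354] [48. 44.] 86.9 0.028 375 [374. 208.] [ 0.6113 -0.2308  0.0262]
[ 0.6051 -0.1223] [44. 44.] 8.0 0.028 351 [324. 213.] [ 0.6018 -0.1198  0.0268]
[ 0.5534 -0.3874] [41. 40.] 78.9 0.025 392 [444. 233.] [ 0.5529 -0.3849  0.0235]
[ 0.5128 -0.2506] [42. 46.] 67.3 0.028 386 [384. 253.] [ 0.5113 -0.2487  0.0264]
[ 0.5107 -0.1387] [46. 44.] 79.0 0.0281 361 [332. 254.] [ 0.5094 -0.1356  0.027 ]
[0.4378 0.0132] [ 58. 100.] 67.3 0.026 1173 [265. 288.] [0.4378 0.0131 0.0253]
0.02
[ 0.7908 -0.1758] [40. 41.] 63.6 0.0252 302 [346. 131.] [ 0.7896 -0.1751  0.0252]
[ 0.7576 -0.2619] [41. 41.] 19.7 0.0254 312 [384. 144.] [ 0.7565 -0.
[... 3125 characters left out ...]
[40. 42.] 64.4 0.0263 317 [287. 311.] [ 0.7908 -0.1767  0.0261]
[ 0.7562 -0.2626] [41. 41.] 19.9 0.026 337 [248. 328.] [ 0.7574 -0.2626  0.0259]
[ 0.7029 -0.3738] [54. 20.] 76.6 0.0279 69 [192. 347.] [ 0.7061 -0.3768  0.028 ]
0.06
[0.6829 0.3862] [65. 64.] 78.0 0.0706 246 [408. 135.] [0.6811 0.388  0.0697]
[0.473  0.1735] [55. 16.] 85.9 0.0724 132 [295. 136.] [0.4746 0.1719 0.0711]
[0.5755 0.1656] [43. 41.] 81.5 0.0684 207 [321. 159.] [0.5743 0.165  0.0682]
[0.6328 0.1614] [18. 32.] 83.3 0.0759 115 [337. 173.] [0.6344 0.1593 0.0738]
[0.7604 0.1534] [ 82. 196.] 85.6 0.0839 2452 [376. 204.] [0.7644 0.1495 0.0823]
[ 0.6854 -0.3698] [49. 50.] 34.4 0.0774 490 [185. 331.] [ 0.687  -0.3706  0.0769]
```

```bash
cat >> h.py <<'E'
LOAD=np.array([.6305,.1632]);YAW=np.radians(-3.9)
AX=np.array([np.cos(YAW),np.sin(YAW)])
def quat(y): return Ro.from_euler("zyx",[y,0,np.pi]).as_quat(scalar_first=True)
def go(x,y,z,yaw=YAW,v=.25): ctrl.movel([x,y,z],quat(yaw),max_speed=v)
def st(tag=""):
    s=get_state();print(tag,"t%.1f"%s["time"],np.round(s["tcp_pos"],4),"w%.4f"%s["width"],"F",np.round(s["contact_force"],1),"g%.0f"%s["gripper_force"])
    return s
E
python3 - <<'E'
from h import *
ctrl.movep([.5,.0,.2],quat(YAW)); st("mid")
go(.633,.162,.16); go(.633,.162,.053,v=.12); ctrl.close_gripper(50); st("grip")
go(.633,.162,.12); st("up")
go(.58,.285,.12); go(.58,.285,.017,v=.1); st("down"); ctrl.ungrasp(); go(.58,.285,.16)
go(.46,.17,.2); s=st("end")
im,d=vision.grab_frame("top");cv2.imwrite("pics/top1.png",im)
for r in tops(cloud("top",d),.02,.1,(.3,.9,-.45,.45),60): print(r["c"].round(4),np.round(r["wh"]),round(r["a"],1),round(r["z"],4),r["n"],np.round(r["px"]))
E
```

```text
mid t3.2 [ 0.5002 -0.001   0.1999] w0.0854 F [-1.  -0.8 -0.1] g0
grip t5.8 [0.6332 0.1621 0.0533] w0.0149 F [-0.2  0.4  2. ] g50
up t6.3 [0.6333 0.162  0.1208] w0.0154 F [ 0.   0.1 -1.4] g49
down t8.1 [0.5804 0.2853 0.0177] w0.0149 F [-0.3 -0.4 -0.9] g49
end t10.4 [0.4607 0.1707 0.1995] w0.0855 F [0.2 0.7 0.5] g0
[0.6666 0.1606] [ 81. 385.] 86.5 0.0819 4564 [197. 160.]
[ 0.7905 -0.1756] [40. 41.] 64.0 0.0253 302 [346. 131.]
[ 0.7574 -0.2618] [40. 40.] 19.1 0.0252 307 [384. 144.]
[ 0.6846 -0.3664] [52. 54.] 71.3 0.0754 711 [437. 172.]
[0.682  0.3863] [62. 62.] 28.6 0.0541 702 [ 91. 177.]
[ 0.6124 -0.2322] [40. 40.] 86.8 0.0283 334 [374. 207.]
[ 0.6028 -0.1207] [40. 40.] 7.3 0.0279 328 [324. 212.]
[0.5805 0.2855] [29. 18.] 1.5 0.0379 137 [141. 224.]
[ 0.5537 -0.3876] [41. 41.] 79.2 0.0254 338 [445. 233.]
[ 0.5113 -0.2509] [41. 40.] 69.2 0.0284 344 [385. 253.]
[ 0.5096 -0.1366] [40. 40.] 81.2 0.0283 336 [333. 254.]
[0.438  0.0135] [55. 96.] 67.0 0.0262 1081 [265. 288.]
```

View pics/top1.png

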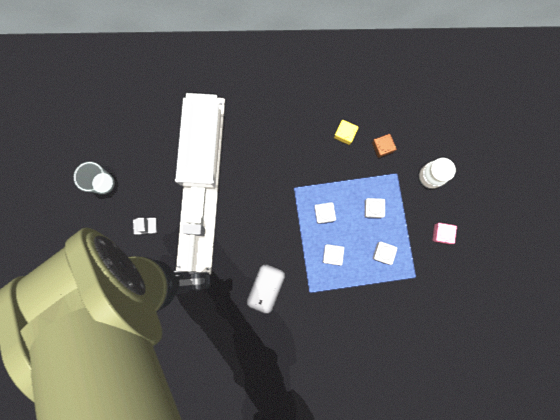

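The block is standing aside at (141,224), and all four cassettes are untouched on the mat. First feed cycle next.

```bash
cat >> h.py <<'E'
def P2(dx,dy=0): return LOAD+dx*AX+dy*np.array([-AX[1],AX[0]])
def find():
    im,d=vision.grab_frame("top")
    L=[r for r in tops(cloud("top",d),.021,.035,(.43,.72,-.34,-.04),150) if max(r["wh"])<46]
    for r in L: print("cass",r["c"].round(4),np.round(r["wh"]),round(r["a"],1),r["n"],np.round(r["px"]))
    return L
def pick(r):
    y=np.radians((r["a"]-np.degrees(YAW)+45)%90-45)+YAW; x0,y0=r["c"]
    go(x0,y0,.13,y); go(x0,y0,.010,y,.15); ctrl.close_gripper(60); s=st("grip")
    go(x0,y0,.10,y); s=st("up")
    return .036<s["width"]<.044
def place(dx=0):
    x,y=P2(dx); go(x,y,.12); s=st("over")
    if not .036<s["width"]<.044: return False
    go(x,y,.046,v=.1); s=st("down"); ctrl.ungrasp(); go(x,y,.16); return .036<s["width"]<.044
def push():
    go(*P2(-.205),.16); ctrl.close_gripper(30); go(*P2(-.205),.042,v=.2)
    x=-.185
    while x<-.085:
        x+=.006 if x<-.105 else .002
        go(*P2(x),.042,v=.08)
        f=-get_state()["contact_force"][:2]@AX
        if f>22: break
    ctrl.pause(.15); s=st("home"); print("x %.4f"%((s["tcp_pos"][:2]-LOAD)@AX),"f %.1f"%f)
    go(*P2(-.19),.042,v=.1); go(*P2(-.205),.042); go(*P2(-.205),.2); ctrl.ungrasp()
E
python3 - <<'E'
from h import *
r=min(find(),key=lambda r:-r["c"][1])
if pick(r) and place():
    go(*P2(-.205),.2)
    for n in("top","scene"):
        im,d=vision.grab_frame(n); cv2.imwrite(f"pics/{n}2.png",im)
        for r in tops(cloud(n,d),.055,.067,(.6,.67,.12,.2),40): print(n,((r["c"]-LOAD)@AX).round(4),r["c"].round(4),np.round(r["wh"]),r["a"],r["z"])
st()
a=cv2.imread("pics/scene2.png")[100:270,260:440];cv2.imwrite("pics/c2.png",cv2.resize(a,None,fx=3,fy=3))
E
```

```text
cass [ 0.6126 -0.2322] [40. 40.] 86.7 330 [374. 208.]
cass [ 0.603 -0.121] [40. 40.] 7.8 323 [324. 212.]
cass [ 0.5117 -0.251 ] [41. 40.] 68.9 342 [385. 253.]
cass [ 0.5096 -0.1367] [40. 40.] 82.1 336 [333. 254.]
grip t13.4 [ 0.6035 -0.1212  0.0111] w0.0406 F [-1.8 -1.1  6.7] g56
up t13.9 [ 0.6032 -0.1212  0.1008] w0.0405 F [-1.  -0.3 -0.5] g56
over t15.2 [0.6305 0.1609 0.1195] w0.0404 F [ 0.6 -0.6 -0.3] g56
down t16.1 [0.6306 0.163  0.0459] w0.0393 F [ 0.4 -0.7  0.4] g59
top 0.0011 [0.6316 0.1628] [39. 39.] 0.05011984333395958 0.06298059388505994
scene 0.0017 [0.6322 0.1631] [42. 44.] 1.8418926000595093 0.06391449281804913
 t18.3 [0.4272 0.1769 0.1994] w0.0855 F [-0.2  0.3 -0.1] g0
```

View pics/c2.png

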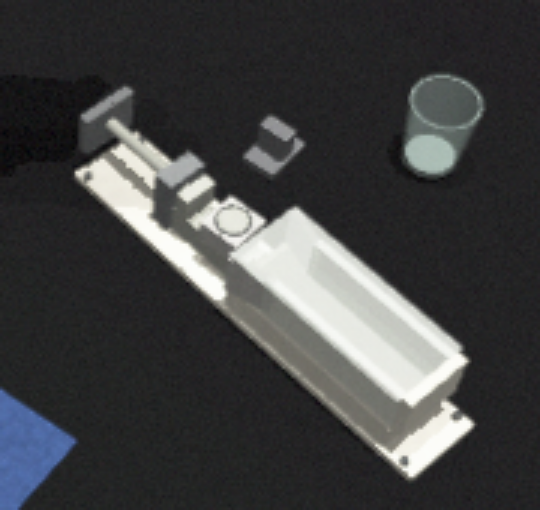

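The cassette sits flat on the rail (crop about (233,222)), between the pusher and the tunnel mouth. Now I'll push it in.

```bash
python3 - <<'E'
from h import *
push(); st()
im,d=vision.grab_frame("scene")
cv2.imwrite("pics/c3.png",cv2.resize(im[100:270,260:440],None,fx=3,fy=3))
find()
E
```

```text
home t25.2 [0.5325 0.1691 0.0414] w-0.0003 F [-22.5  -0.6  15.4] g12
x -0.0982 f 23.1
 t28.2 [0.426  0.1772 0.2   ] w0.0853 F [ 0.2 -0.3 -1.2] g0
cass [ 0.6124 -0.232 ] [40. 40.] 85.9 329 [374. 207.]
cass [ 0.5115 -0.251 ] [41. 40.] 69.8 342 [385. 253.]
cass [ 0.5094 -0.1367] [40. 40.] 81.7 333 [333. 254.]
```

View pics/c3.png

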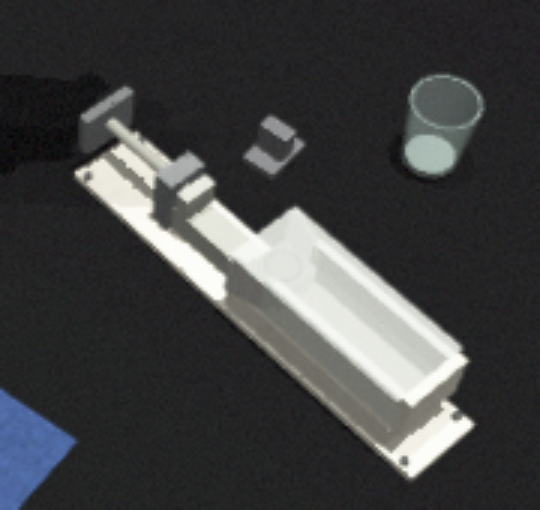

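The cassette is inside the tunnel (disc at about (285,263)), the plunger is back, and the force shows it reached the hard stop. Now the rest, stopping at any failure.

```bash
python3 - <<'E'
from h import *
for k in range(3):
    L=find()
    if not L: print("none left?"); break
    r=max(L,key=lambda r:r["c"][1])
    if not (pick(r) and place()): print("FAIL");break
    go(*P2(-.205),.2)
    im,d=vision.grab_frame("top"); Q=[q for q in tops(cloud("top",d),.055,.067,(.6,.67,.12,.2),150)]
    print("placed",[(((q["c"]-LOAD)@AX).round(4),q["c"].round(4),np.round(q["wh"])) for q in Q])
    if len(Q)!=1 or max(Q[0]["wh"])>44: print("BAD PLACE");break
    push()
st();find()
im,d=vision.grab_frame("scene");cv2.imwrite("pics/s4.png",im)
cv2.imwrite("pics/c4.png",cv2.resize(im[100:270,260:440],None,fx=3,fy=3))
E
```

```text
cass [ 0.6123 -0.2326] [40. 40.] 85.9 326 [374. 207.]
cass [ 0.5114 -0.2508] [40. 40.] 70.6 340 [385. 253.]
cass [ 0.5095 -0.1366] [40. 40.] 81.6 337 [333. 254.]
grip t31.3 [ 0.5099 -0.1368  0.0111] w0.0411 F [-1.7 -0.5  9.1] g55
up t31.8 [ 0.5095 -0.1369  0.1006] w0.0407 F [ 0.3  0.4 -1.4] g56
over t33.2 [0.6302 0.1613 0.1196] w0.0408 F [ 0.5  0.4 -1.8] g56
down t34.1 [0.6305 0.1631 0.0459] w0.0388 F [ 0.3  0.4 -1.1] g61
placed [(np.float64(-0.0007), array([0.6298, 0.1629]), array([40., 40.]))]
home t43.2 [0.5325 0.1692 0.0415] w-0.0002 F [-23.5  -1.   16.9] g12
x -0.0982 f 24.4
cass [ 0.6124 -0.2328] [40. 40.] 85.3 322 [374. 207.]
cass [ 0.5114 -0.2512] [41. 40.] 69.2 342 [385. 253.]
grip t49.6 [ 0.6129 -0.233   0.0112] w0.0407 F [-0.8  0.4  6.1] g57
up t50.1 [ 0.6124 -0.233   0.1008] w0.0398 F [-0.1 -0.9 -1.5] g57
over t51.9 [0.6306 0.1612 0.1198] w0.0402 F [-0.1 -0.3 -1.4] g57
down t52.8 [0.6306 0.1627 0.0462] w0.0397 F [-0.7 -0.3  3.3] g58
placed [(np.float64(-0.0013), array([0.6291, 0.1624]), array([40., 39.]))]
home t61.9 [0.5325 0.1691 0.0415] w0.0001 F [-22.8  -0.2  15.1] g12
x -0.0982 f 22.6
cass [ 0.5115 -0.2511] [41. 40.] 70.1 342 [385. 253.]
grip t68.2 [ 0.512  -0.2513  0.0118] w0.0518 F [-2.9  1.4 13.1] g60
up t68.7 [ 0.5116 -0.2513  0.1008] w0.0516 F [ 0.4 -0.2 -1.1] g63
FAIL
 t68.7 [ 0.5116 -0.2513  0.1008] w0.0516 F [ 0.4 -0.2 -1.1] g63
```

View pics/c4.png

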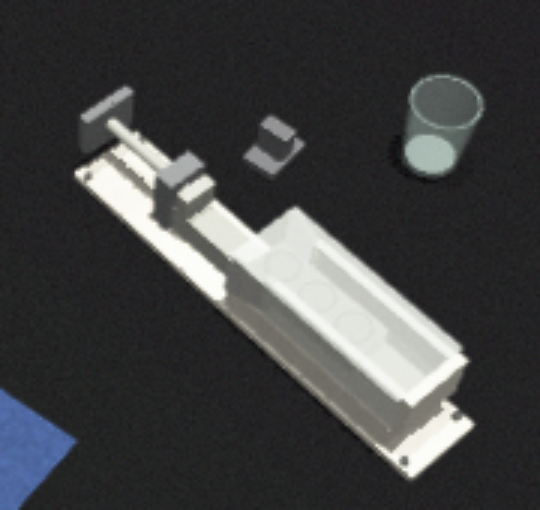

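Three cassettes are in. The fourth is held skewed (width 52 mm), probably because it was knocked just before the grasp. I'll set it down and look again.

```bash
python3 - <<'E'
from h import *
s=get_state();x,y,_=s["tcp_pos"];yw=2*np.arctan2(s["eef_rot"][2],s["eef_rot"][1])
go(x,y,.0125,yw,.1); st(); ctrl.ungrasp(); go(x,y,.13,yw); go(*P2(-.205),.2)
find(); im,d=vision.grab_frame("top")
cv2.imwrite("pics/t5.png",cv2.resize(im[160:310,280:460],None,fx=3,fy=3)); st()
E
```

```text
t69.8 [ 0.5096 -0.2502  0.0119] w0.0516 F [-1.6  1.6  5.5] g63
cass [ 0.5092 -0.249 ] [40. 40.] 29.8 345 [384. 254.]
 t72.9 [0.4261 0.1761 0.1998] w0.0854 F [-0.4  0.6 -0.7] g0
```

View pics/t5.png

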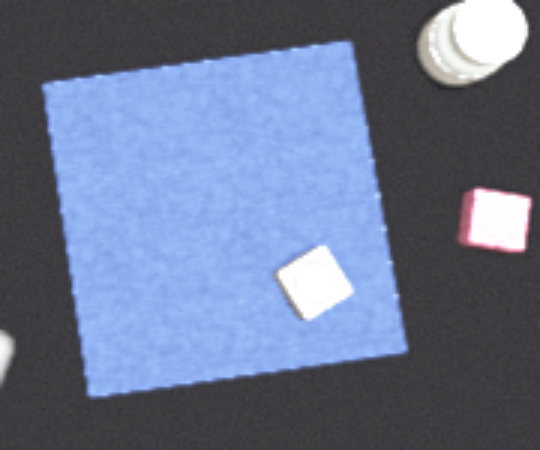

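It lies flat again, turned about 30° (crop (315,283)). I'll pick it again, feed it in, and then return the block.

```bash
python3 - <<'E'
from h import *
L=find()
if pick(L[0]) and place():
    go(*P2(-.205),.2)
    im,d=vision.grab_frame("top"); Q=tops(cloud("top",d),.055,.067,(.6,.67,.12,.2),150)
    print("placed",[(((q["c"]-LOAD)@AX).round(4),q["c"].round(4),np.round(q["wh"])) for q in Q])
    if len(Q)==1 and max(Q[0]["wh"])<44: push()
st()
im,d=vision.grab_frame("scene")
cv2.imwrite("pics/c6.png",cv2.resize(im[100:270,260:440],None,fx=3,fy=3))
im,d=vision.grab_frame("top")
for n,b in(("pad",(.45,.5,.12,.22)),("block",(.54,.63,.24,.33))):
    for r in tops(cloud("top",d),.03,.1,b,60): print(n,r["c"].round(4),np.round(r["wh"]),round(r["a"],1),round(r["z"],4))
E
```

```text
cass [ 0.5093 -0.2489] [40. 40.] 29.1 344 [384. 254.]
grip t76.3 [ 0.5099 -0.2492  0.0117] w0.0502 F [-2.6  1.  12.9] g60
up t76.8 [ 0.5095 -0.249   0.1008] w0.0498 F [ 1.  -0.3 -1.3] g62
 t76.8 [ 0.5095 -0.249   0.1008] w0.0498 F [ 1.  -0.3 -1.3] g62
pad [0.4833 0.1738] [56. 32.] 86.0 0.0721
block [0.5805 0.2853] [29. 17.] 0.3 0.0384
```

View pics/c6.png

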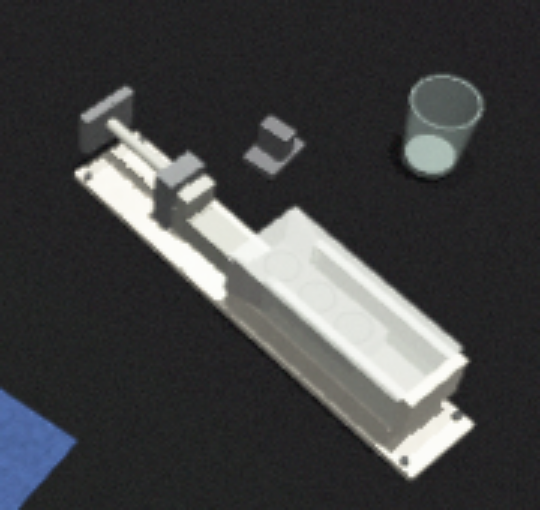

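The mistake is mine: the lowercase "zyx" Euler order in `quat()` flips the sign of the yaw. I'll fix that, put the cassette down and regrasp it.

```bash
sed -i 's/"zyx"/"ZYX"/' h.py; python3 - <<'E'
from h import *
print(quat(.4))
s=get_state();x,y,_=s["tcp_pos"]
ctrl.movel([x,y,.0125],max_speed=.1); ctrl.ungrasp(); ctrl.movel([x,y,.13]); go(*P2(-.205),.2)
L=find()
if pick(L[0]) and place():
    go(*P2(-.205),.2)
    im,d=vision.grab_frame("top"); Q=tops(cloud("top",d),.055,.067,(.6,.67,.12,.2),150)
    print("placed",[(((q["c"]-LOAD)@AX).round(4),q["c"].round(4),np.round(q["wh"]),q["a"]) for q in Q])
    if len(Q)==1 and max(Q[0]["wh"])<44: push()
st()
im,d=vision.grab_frame("scene")
cv2.imwrite("pics/c7.png",cv2.resize(im[100:270,260:440],None,fx=3,fy=3))
E
```

```text
[6.00117699e-17 9.80066578e-01 1.98669331e-01 1.21649880e-17]
cass [ 0.5087 -0.2474] [40. 40.] 30.5 344 [383. 254.]
grip t84.6 [ 0.5091 -0.2477  0.0108] w0.0385 F [-0.4  0.8  5.2] g61
up t85.1 [ 0.5087 -0.2476  0.1006] w0.0387 F [-0.7 -0.6 -0.9] g60
over t87.0 [0.6303 0.1616 0.1198] w0.0389 F [-0.4  0.7 -0.9] g60
down t87.8 [0.6307 0.1631 0.0459] w0.0383 F [0.6 0.5 0.2] g61
placed [(np.float64(-0.0005), array([0.63  , 0.1631]), array([40., 40.]), 85.57327270507812)]
home t97.2 [0.5329 0.1691 0.0413] w-0.0002 F [-26.6  -0.4  16.2] g13
x -0.0978 f 26.7
 t100.2 [0.426  0.1772 0.2   ] w0.0852 F [1.3 0.6 0.9] g0
```

View pics/c7.png

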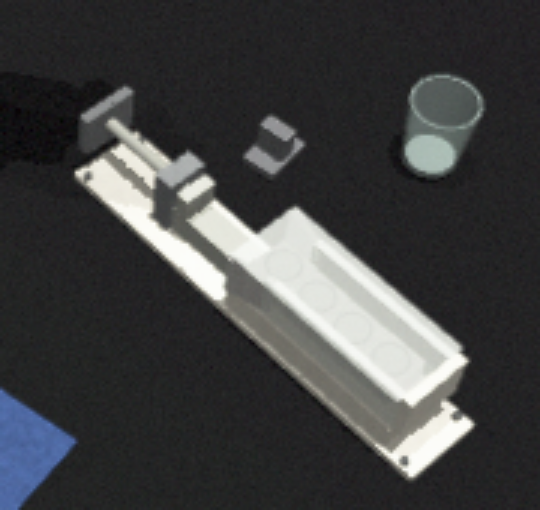

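All four discs show in a line inside the tunnel and the rail is clear. Now the block goes back.

```bash
python3 - <<'E'
from h import *
go(.46,.24,.2); b=np.array([.5805,.2854]); y=np.radians(2)
go(*b,.14,y); go(*b,.016,y,.12); ctrl.close_gripper(60); st("grip")
go(*b,.12,y); s=st("up")
if .012<s["width"]<.02:
    go(*P2(0),.12); s=st("over"); go(*P2(0),.0545,v=.08); st("down"); ctrl.pause(.2); ctrl.ungrasp(); go(*P2(0),.17,v=.12)
    go(*P2(-.205),.25)
st()
for n in("top","scene"):
    im,d=vision.grab_frame(n)
    for r in tops(cloud(n,d),.066,.1,(.6,.66,.13,.19),20): print(n,((r["c"]-LOAD)@AX).round(4),r["c"].round(4),np.round(r["wh"]),round(r["a"],1),round(r["z"],4))
cv2.imwrite("pics/c8.png",cv2.resize(im[100:270,260:440],None,fx=3,fy=3))
E
```

```text
grip t103.2 [0.5807 0.2855 0.0162] w0.0150 F [ 0.1 -0.6  2.8] g59
up t103.8 [0.5802 0.2852 0.12  ] w0.0148 F [-1.1  0.4 -2. ] g58
over t104.4 [0.6297 0.1626 0.1184] w0.0150 F [-0.7  0.5 -0.9] g58
down t105.4 [0.6306 0.1633 0.0544] w0.0146 F [ 0.3 -0.2 -0.9] g58
 t108.4 [0.427  0.1769 0.2496] w0.0853 F [ 0.3 -0.7  0.3] g0
top -0.0004 [0.6301 0.1632] [17. 29.] 84.4 0.0764
scene -0.0006 [0.6299 0.163 ] [18. 32.] 82.6 0.0773
```

View pics/c8.png

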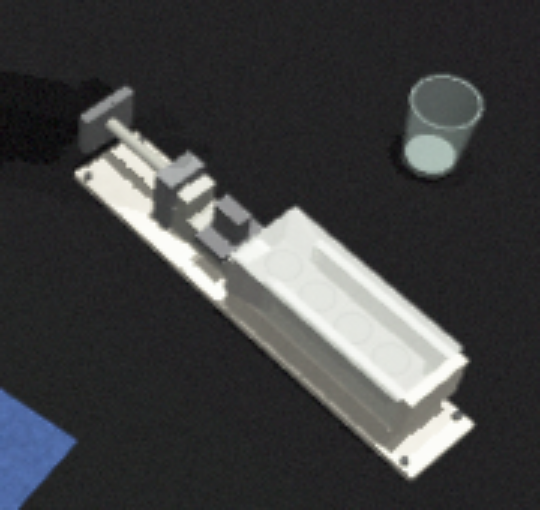

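The block stands upright on the rail at crop (232,222), and all four cassettes are in the tunnel.

```bash
python3 -c "
from h import *
print(ticket.close_job())"
```

```text
the job is handed in; nothing more can be done
None
```

I handed the job in: all four cassettes are in the tunnel, the plunger is back, and the block stands upright on the rail within about 1 mm of the loading place; no verdict was returned.

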